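Refill the metal rack in reverse order

TASK

Move the three things from the wooden rack to the empty metal rack so that they stand there in the reverse order, each upright in the middle of its own round mat: the thing at the left end of the wooden rack goes to the right end of the metal rack, the middle one to the middle, and the right-hand one to the left end. Left and right are as seen by the robot. Take them one at a time, strictly from left to right along the wooden rack, leave those still waiting where they are, and do not knock anything in the racks over.

Things in the scene. Friction and masses are not known exactly. Their poses are not given: they have to be found in the camera images.
- wooden_rack: The full rack, pale wood. Fixed, 76 mm (x) by 278 mm (y): a 12 mm board, end cheeks 8 mm thick and 34 mm high, long sides open. Three round black mats, 68 mm across, mark the places: centres at x = 0, y = +80, 0, -80 mm, surface at z = 12 mm. +y is its left end for the robot (yaw within 0.1 rad). Origin: centre of its underside.
- metal_rack: The empty rack, bare metal, in front of or behind the wooden one. Fixed, 76 mm (x) by 278 mm (y): a 12 mm board, end cheeks 8 mm thick and 34 mm high, long sides open. Three round black mats, 68 mm across, mark the places: centres at x = 0, y = +80, 0, -80 mm, surface at z = 12 mm. +y is its left end for the robot (yaw within 0.1 rad). Origin: centre of its underside.
- dropper_bottle: Small brown dropper bottle with a black rubber bulb, 102 mm tall. The body is round, 32 mm across, up to 70 mm high; then a collar 24 mm across up to 77 mm, then the bulb, about 12 mm across. About 0.07 kg. Origin: centre of its underside, z up along its axis. Starts upright on one mat of the wooden rack (any of the three).
- jar: Small round glass jar with a dark screw cap, 105 mm tall, 42 to 44 mm across. About 0.11 kg. Origin: centre of its underside, z up along its axis. Starts upright on one mat of the wooden rack (any of the three).
- carton: Upright cardboard box, 55 mm (its x) by 74 mm (its y) by 109 mm tall, its y within 0.05 rad of the rack's long axis. About 0.07 kg. Grip it across the 55 mm. Origin: centre of its underside, z up along its axis. Starts upright on one mat of the wooden rack (any of the three).

How it is judged:
On the way, in this order (a step that is already met when the one before it is completed fails the run):
1. the first (the leftmost) thing of the wooden rack's row stands on the metal rack's right-hand end mat, the others still wait in their places ((((x of carton in the frame of metal_rack between -0.015 and 0.015 m and y of carton in the frame of metal_rack between -0.095 and -0.065 m) and z of carton in the frame of metal_rack between 0.006 and 0.018 m and angle between carton's own z axis and vertical below 0.12 rad and distance of each of dropper_bottle, jar from where it was at the start of the episode below 0.02 m and y of each of dropper_bottle, jar in the frame of wooden_rack below 0.04 m) or ((x of jar in the frame of metal_rack between -0.015 and 0.015 m and y of jar in the frame of metal_rack between -0.095 and -0.065 m) and z of jar in the frame of metal_rack between 0.006 and 0.018 m and angle between jar's own z axis and vertical below 0.12 rad and distance of each of dropper_bottle, carton from where it was at the start of the episode below 0.02 m and y of each of dropper_bottle, carton in the frame of wooden_rack below 0.04 m) or ((x of dropper_bottle in the frame of metal_rack between -0.015 and 0.015 m and y of dropper_bottle in the frame of metal_rack between -0.095 and -0.065 m) and z of dropper_bottle in the frame of metal_rack between 0.006 and 0.018 m and angle between dropper_bottle's own z axis and vertical below 0.12 rad and distance of each of jar, carton from where it was at the start of the episode below 0.02 m and y of each of jar, carton in the frame of wooden_rack below 0.04 m))), for 0.2 s.
2. the second thing of the wooden rack's row stands on the metal rack's second mat from the right, the others still wait in their places (((((x of jar in the frame of metal_rack between -0.015 and 0.015 m and y of jar in the frame of metal_rack between -0.095 and -0.065 m) or (x of jar in the frame of metal_rack between -0.015 and 0.015 m and y of jar in the frame of metal_rack between -0.015 and 0.015 m)) and z of jar in the frame of metal_rack between 0.006 and 0.018 m and angle between each of jar, carton's own z axis and vertical below 0.12 rad and ((x of carton in the frame of metal_rack between -0.015 and 0.015 m and y of carton in the frame of metal_rack between -0.095 and -0.065 m) or (x of carton in the frame of metal_rack between -0.015 and 0.015 m and y of carton in the frame of metal_rack between -0.015 and 0.015 m)) and z of carton in the frame of metal_rack between 0.006 and 0.018 m and distance of dropper_bottle from where it was at the start of the episode below 0.02 m and y of dropper_bottle in the frame of wooden_rack below -0.04 m) or (((x of dropper_bottle in the frame of metal_rack between -0.015 and 0.015 m and y of dropper_bottle in the frame of metal_rack between -0.095 and -0.065 m) or (x of dropper_bottle in the frame of metal_rack between -0.015 and 0.015 m and y of dropper_bottle in the frame of metal_rack between -0.015 and 0.015 m)) and z of dropper_bottle in the frame of metal_rack between 0.006 and 0.018 m and angle between each of dropper_bottle, carton's own z axis and vertical below 0.12 rad and ((x of carton in the frame of metal_rack between -0.015 and 0.015 m and y of carton in the frame of metal_rack between -0.095 and -0.065 m) or (x of carton in the frame of metal_rack between -0.015 and 0.015 m and y of carton in the frame of metal_rack between -0.015 and 0.015 m)) and z of carton in the frame of metal_rack between 0.006 and 0.018 m and distance of jar from where it was at the start of the episode below 0.02 m and y of jar in the frame of wooden_rack below -0.04 m) or (((x of dropper_bottle in the frame of metal_rack between -0.015 and 0.015 m and y of dropper_bottle in the frame of metal_rack between -0.095 and -0.065 m) or (x of dropper_bottle in the frame of metal_rack between -0.015 and 0.015 m and y of dropper_bottle in the frame of metal_rack between -0.015 and 0.015 m)) and z of dropper_bottle in the frame of metal_rack between 0.006 and 0.018 m and angle between each of dropper_bottle, jar's own z axis and vertical below 0.12 rad and ((x of jar in the frame of metal_rack between -0.015 and 0.015 m and y of jar in the frame of metal_rack between -0.095 and -0.065 m) or (x of jar in the frame of metal_rack between -0.015 and 0.015 m and y of jar in the frame of metal_rack between -0.015 and 0.015 m)) and z of jar in the frame of metal_rack between 0.006 and 0.018 m and distance of carton from where it was at the start of the episode below 0.02 m and y of carton in the frame of wooden_rack below -0.04 m))), for 0.2 s.
At the end, for the whole second after the job is handed in: All three things stand upright (within 0.12 rad), released and at rest on the metal rack, each within 15 mm along and across of its own mat's centre, in the reverse order: taken from left to right, set from right to left. Those still waiting stayed within 20 mm (((x of dropper_bottle in the frame of metal_rack between -0.015 and 0.015 m and y of dropper_bottle in the frame of metal_rack between -0.095 and -0.065 m) or (x of dropper_bottle in the frame of metal_rack between -0.015 and 0.015 m and y of dropper_bottle in the frame of metal_rack between -0.015 and 0.015 m) or (x of dropper_bottle in the frame of metal_rack between -0.015 and 0.015 m and y of dropper_bottle in the frame of metal_rack between 0.065 and 0.095 m)) and z of dropper_bottle in the frame of metal_rack between 0.006 and 0.018 m and angle between each of dropper_bottle, jar, carton's own z axis and vertical below 0.12 rad and linear speed of each of dropper_bottle, jar, carton below 0.02 m/s and contact force between the fingers and dropper_bottle below 0.1 N and ((x of jar in the frame of metal_rack between -0.015 and 0.015 m and y of jar in the frame of metal_rack between -0.095 and -0.065 m) or (x of jar in the frame of metal_rack between -0.015 and 0.015 m and y of jar in the frame of metal_rack between -0.015 and 0.015 m) or (x of jar in the frame of metal_rack between -0.015 and 0.015 m and y of jar in the frame of metal_rack between 0.065 and 0.095 m)) and z of jar in the frame of metal_rack between 0.006 and 0.018 m and contact force between the fingers and jar below 0.1 N and ((x of carton in the frame of metal_rack between -0.015 and 0.015 m and y of carton in the frame of metal_rack between -0.095 and -0.065 m) or (x of carton in the frame of metal_rack between -0.015 and 0.015 m and y of carton in the frame of metal_rack between -0.015 and 0.015 m) or (x of carton in the frame of metal_rack between -0.015 and 0.015 m and y of carton in the frame of metal_rack between 0.065 and 0.095 m)) and z of carton in the frame of metal_rack between 0.006 and 0.018 m and contact force between the fingers and carton below 0.1 N); the robot touches nothing.
It fails at once if a thing is knocked over (angle between any of dropper_bottle, jar, carton's own z axis and vertical above 0.6 rad).
It also fails if it takes over 80 s, if anything falls off the work surface, if the arm or the gripper's body presses on something with over 40 N, if the wrist force passes 120 N, or if a joint passes its speed limit or range.

ROBOT

A 6-joint arm with a two-finger parallel gripper is mounted at the origin on a cart in front of the work surface, level with it; the furniture and walls round the work are solid. World frame = base frame: x ahead of the robot, y to its left, z up, the work surface at z = 0. Lengths are in m, angles in rad, forces in N, time in s.
With the tool pointing down it reaches from about 0.35 to 0.8 m from the base axis. Payload 7.3 kg.
Tool frame: the origin (TCP) lies at the very end of the fingers, on their centre line; the grasp point (between the pads) lies 19 mm behind it; z points along the fingers, y is the line along which they close (so a half turn about z gives the same grasp; the last joint's range is limited). The gripper opens to 85 mm and grips with 20 to 120 N. Pads are 22 mm wide; open, the fingers measure 114 mm over their backs; the gripper's body (76 mm by 85 mm) begins 54 mm behind the grasp point. The pads swing forward as they close: fully open they stand 13 mm farther back than shut.
Start: joints at [-1.486, 0.342, 1.524, -0, 1.275, -0.146], TCP at [0.12, -0.511, 0.231] pointing down, gripper open.
Joint ranges: [-2.53, 2.53], [-0.77, 2.02], [0.04, 2.7], [-1, 4.14], [0.28, 2.66], [-3.11, 3.11]. Speed limits (rad/s): [2.57, 2.57, 3.14, 3.14, 3.14, 3.14].

INTERFACE

Orientations are given as [roll, pitch, yaw] about the fixed x, y, z axes, in that order (R = Rz(yaw) Ry(pitch) Rx(roll)).
In Python, from station import arm, planner, vision, nets gives the robot as it stands. Calls block until the motion is done:
- arm.move_pose(position, orientation): joint-space move of the TCP to a pose.
- arm.move_l(position, speed=0.15, rotation=None): straight line of the TCP; rotation=None keeps the orientation; speed is the mean speed in m/s.
- arm.move_joints(angles): joint-space move.
- arm.open_gripper() and arm.grasp(effort=None): open the fingers fully, or close them until they stop; effort is the grip in N (None keeps the last).
- arm.hold(seconds).
- planner.ik(position, orientation): joint angles nearest the present ones, or None.
- arm.observe(): the state.
- vision.camera(name): name is "scene" or "top"; returns the picture (384x512x3 uint8, blue, green, red); there is no depth.
- vision.camera_info(name): a dict with "fx", "fy", "cx", "cy" (pixels), "k1" (the pictures are not rectified: a ray, as slopes to the right and down, at radius r is drawn at 1 + k1 r^2 times it, then the intrinsics apply), "extrinsics" (4x4, takes a point from world to camera coordinates). Camera axes: x right, y up, looking along -z (the intrinsics and any distortion apply to the point x, -y, -z); pixel columns grow to the right and rows downward; lengths in m; the calibration is good to about 2 mm. A picture is of the moment at which its call begins. camera_info takes no time and is no camera call.
A pose or a line that the arm cannot do raises arm.Unreachable and nothing moves.
- arm.job_done(): hands the job in; it is judged then, once.
Trained networks look in the newest picture that a camera, given by its name, has taken for a name from the list of things; names that differ only in an ending like _2 or _b are one class to them, and where a whole thing is asked for, a point or a joint stands for the part that bears it (a point fixed in the world has none). Each returns a list of dicts, best first, with "conf" (0 to 1); they miss things now and then, are a little off and sometimes report something else, mostly with a low value. They report only what shows in the picture. A call takes as long as a camera call.
- nets.regions_of(camera, query): "mask" (384x512 bool, what is visible of it) and "point" ([column, row] in pixels, amid what is visible of it).
The state is a dict: "time": time; "joint_pos": joint angles; "dq": joint speeds; "joint_torque": joint torques, N m; "position": TCP position; "orientation": TCP orientation; "contact_force": force on the tool from outside, world axes, zero at the start; "moment": the same for the moment, N m; "gripper_width": opening from 0.0 (shut) to 1.0 (fully open); "grasp_force": force on a finger pad.
Only numpy, scipy, OpenCV 4.12 (cv2) and the standard library are available. Lean on these libraries where they do the work, as an engineer would, in place of code of your own. Each camera call takes 0.05 s, during which the arm holds its last target. There are 200 camera calls.

## Working session

There is one attempt and no reset: what is moved stays moved. The work goes in short steps, each a Python script; the robot and the scene stay as the last script left them, time stands still between calls to the robot, and variables do not carry over. Pictures are saved under pics/ and viewed, at most 14 in all, crops included, and the job is handed in when it is done.

```bash
ls; mkdir -p pics; python3 - <<'E'
from station import arm, planner, vision, nets
import cv2, numpy as np
for c in ("scene","top"):
    im=vision.camera(c); cv2.imwrite(f"pics/{c}0.png",im)
    i=vision.camera_info(c); print(c,{k:(np.round(v,4).tolist()) for k,v in i.items()})
    for n in ("wooden_rack","metal_rack","dropper_bottle","jar","carton"):
        for r in nets.regions_of(c,n)[:2]:
            ys,xs=np.nonzero(r["mask"]); print(n,round(r["conf"],2),np.round(r["point"],1),xs.min(),xs.max(),ys.min(),ys.max(),len(xs))
E
```

```text
pics
scene {'fx': 368.6317, 'fy': 368.6317, 'cx': 255.2392, 'cy': 189.1669, 'k1': -0.0917, 'extrinsics': [[-0.7111, -0.7031, 0.0041, 0.5091], [0.4344, -0.4347, 0.7889, -0.147], [-0.5529, 0.5628, 0.6145, -0.745], [0.0, 0.0, 0.0, 1.0]]}
wooden_rack 0.68 [270.8 228.1] 225 325 180 253 1836
metal_rack 0.59 [224.3 199.5] 178 280 159 232 2497
dropper_bottle 0.64 [281.2 200. ] 273 288 175 214 483
jar 0.9 [258.4 209.7] 245 267 185 234 1003
carton 0.72 [301.7 173.3] 284 320 147 204 1565
top {'fx': 349.8399, 'fy': 349.8399, 'cx': 266.8041, 'cy': 189.3964, 'k1': -0.073, 'extrinsics': [[0.048, -0.9988, -0.0002, 0.206], [0.9765, 0.0469, 0.2104, -0.5029], [-0.2102, -0.0103, 0.9776, -0.7723], [0.0, 0.0, 0.0, 1.0]]}
metal_rack 0.85 [256.9 170.3] 203 316 157 188 3317
dropper_bottle 0.52 [273.3 219.8] 265 278 212 228 188
jar 0.78 [234.8 218.9] 224 246 205 229 412
carton 0.88 [309.8 217.6] 289 325 203 231 996
```

View pics/scene0.png

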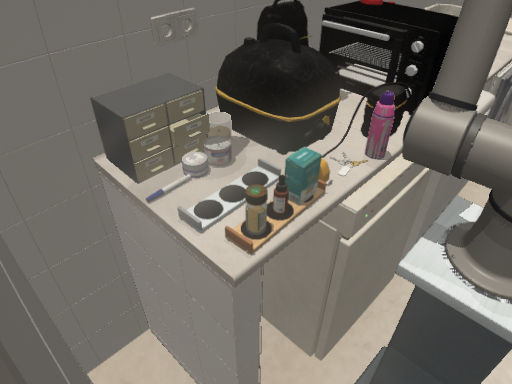

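View pics/top0.png

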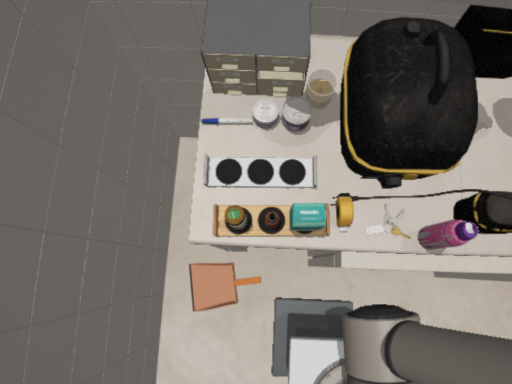

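Both pictures agree. From left to right the wooden rack holds the jar (top view 235,217), the dropper (272,220) and the carton (309,217). The metal rack is empty and lies behind it, with its mats at (229,171), (260,171) and (292,171). Next I measure with both views.

```bash
cat > h.py <<'E'
from station import arm, planner, vision, nets
import cv2, numpy as np
from scipy.optimize import minimize, least_squares
def proj(c,P):
    i=vision.camera_info(c); E=np.array(i["extrinsics"]); p=np.atleast_2d(P)@E[:3,:3].T+E[:3,3]
    s=np.c_[p[:,0],-p[:,1]]/-p[:,2:]; s=s*(1+i["k1"]*(s**2).sum(1,keepdims=True))
    return s*[i["fx"],i["fy"]]+[i["cx"],i["cy"]]
def tri(obs,x0=(0.5,0,0.02)):   # obs {cam: pixel}
    f=lambda X:np.concatenate([proj(c,X)[0]-uv for c,uv in obs.items()])
    r=least_squares(f,x0); return r.x, np.abs(r.fun).max()
A=np.linspace(0,2*np.pi,40)
def ring(r,z): return np.c_[r*np.cos(A),r*np.sin(A),0*A+z]
MODEL={"jar":[(np.r_[ring(.022,0),ring(.022,.105)])],
 "dropper_bottle":[np.r_[ring(.016,0),ring(.016,.07)],np.r_[ring(.012,.07),ring(.012,.077)],np.r_[ring(.006,.077),ring(.006,.102)]],
 "carton":[np.array([[a,b,z] for a in(-.0275,.0275) for b in(-.037,.037) for z in(0,.109)])]}
def sil(c,n,q):
    m=np.zeros((384*4,512*4),np.uint8); R=cv2.Rodrigues(np.array([0,0,q[3]]))[0]
    for P in MODEL[n]:
        h=cv2.convexHull(((proj(c,P@R.T+q[:3])+.5)*4-.5).astype(np.float32)).round().astype(int); cv2.fillConvexPoly(m,h,1)
    return cv2.resize(m*255,(512,384),interpolation=cv2.INTER_AREA)/255.
def fit(n,q0,masks,free=(0,1,2)):
    free=list(free)
    def cost(v):
        q=np.array(q0,float); q[free]+=v; k=0
        for c,m in masks.items():
            s=sil(c,n,q); k-=np.minimum(s,m).sum()/np.maximum(s,m).sum()
        return k
    sx=np.vstack([np.zeros(len(free)),.012*np.eye(len(free))])
    if 3 in free: sx[-1,free.index(3)]=.08
    r=minimize(cost,np.zeros(len(free)),method="Nelder-Mead",options=dict(initial_simplex=sx,xatol=2e-4,fatol=1e-4))
    q=np.array(q0,float); q[free]+=r.x; return q,-r.fun/len(masks)
def region(c,n):
    vision.camera(c); r=nets.regions_of(c,n); return r[0] if r else None
def locate(n,q0,free=(0,1,2)):
    ms={}
    for c in("scene","top"):
        r=region(c,n)
        if r: ms[c]=r["mask"].astype(float)
    return fit(n,q0,ms,free)
E
cat > m.py <<'E'
from h import *
# metal mats
B={}
for c,seeds in(("top",[(229,171),(260,171),(292,171)]),("scene",[(208,209),(233,193),(257,180)])):
    g=vision.camera(c).max(2); ok=(g<75).astype(np.uint8)
    n,l,s,ce=cv2.connectedComponentsWithStats(ok)
    B[c]=[ce[l[v,u]] for u,v in seeds]; print(c,[(s[l[v,u]][4],np.round(ce[l[v,u]],1).tolist()) for u,v in seeds])
M=[]
for k in range(3):
    X,e=tri({c:B[c][k] for c in B}); M.append(X); print("mat",X.round(4),round(e,2))
M=np.array(M); d=M[0]-M[2]; print("spacing",np.linalg.norm(M[0]-M[1]),np.linalg.norm(M[1]-M[2]),"yaw",np.arctan2(-d[0],d[1]))
for n,px in(("jar",(235,217)),("dropper_bottle",(272,220)),("carton",(309,217))):
    r=region("top",n)
    f=lambda x:proj("top",[x[0],x[1],.065])[0]-r["point"]
    x=least_squares(f,[.45,0]).x
    print(n,*locate(n,[x[0],x[1],.012,0],(0,1,2,3) if n=="carton" else (0,1,2)))
E
python3 m.py
```

```text
top [(np.int32(476), [228.3, 171.1]), (np.int32(477), [260.1, 171.3]), (np.int32(476), [291.9, 171.6])]
scene [(np.int32(159656), [231.5, 201.5]), (np.int32(159656), [231.5, 201.5]), (np.int32(159656), [231.5, 201.5])]
mat [0.5148 0.3094 0.0454] 9.33
mat [ 0.5543  0.2496 -0.02  ] 0.49
mat [ 0.6006  0.1776 -0.0976] 8.37
spacing 0.09701247000086768 0.1155179723667724 yaw 0.5771012963045815
jar [0.42070673 0.29705654 0.01254778 0.        ] 0.9329816605267698
dropper_bottle [0.4228981  0.21620465 0.0070557  0.        ] 0.94256763252514
carton [0.42721947 0.13683412 0.00891366 0.07071979] 0.8865381694003489
```

```bash
python3 - <<'E'
from h import *
B={"top":[(228.3,171.1),(260.1,171.3),(291.9,171.6)]}
g=vision.camera("scene").max(2)
roi=g[155:235,175:285]; t,_=cv2.threshold(roi,0,255,cv2.THRESH_OTSU)
for t in (40,50,60,t):
    n,l,s,ce=cv2.connectedComponentsWithStats((roi<t).astype(np.uint8))
    ids=[l[v-155,u-175] for u,v in [(208,209),(233,193),(257,180)]]
    C=[ce[i]+[175,155] for i in ids]; print(t,[s[i][4] for i in ids],np.round(C,1).tolist())
    M=[]
    for k in range(3):
        X,e=tri({"top":B["top"][k],"scene":C[k]}); M.append(X); print(" mat",X.round(4),round(e,2))
    d=M[0]-M[2]; print(" yaw",np.arctan2(-d[0],d[1]),np.linalg.norm(d))
print(arm.observe())
# reach of the poses, closing along rack x (yaw tool)
for x,y in((.42,.297),(.42,.216),(.427,.137),(.55,.25),(.55,.33),(.555,.17)):
  for yaw in(np.pi/2,-np.pi/2):
    for z in(.05,.25):
      q=planner.ik([x,y,z],[np.pi,0,yaw+.04]); print(x,y,z,round(yaw,1),None if q is None else np.round(q,2))
E
```

```text
40 [np.int32(8800), np.int32(8800), np.int32(8800)] [[229.5, 194.5], [229.5, 194.5], [229.5, 194.5]]
 mat [0.5136 0.31   0.0651] 7.63
 mat [0.5519 0.2517 0.0036] 1.21
 mat [ 0.5961  0.1818 -0.0689] 10.15
 yaw 0.5720008509128325 0.20300378209182154
50 [np.int32(8800), np.int32(8800), np.int32(8800)] [[229.5, 194.5], [229.5, 194.5], [229.5, 194.5]]
 mat [0.5136 0.31   0.0651] 7.63
 mat [0.5519 0.2517 0.0036] 1.21
 mat [ 0.5961  0.1818 -0.0689] 10.15
 yaw 0.5720008509128325 0.20300378209182154
60 [np.int32(8609), np.int32(8609), np.int32(8609)] [[228.5, 194.3], [228.5, 194.3], [228.5, 194.3]]
 mat [0.5146 0.3107 0.0653] 7.17
 mat [0.553  0.2525 0.0037] 1.69
 mat [ 0.5973  0.1826 -0.0688] 10.64
 yaw 0.5734479089833779 0.20301622607976488
148.0 [np.int32(439), np.int32(2947), np.int32(2947)] [[208.0, 209.0], [251.3, 202.2], [251.3, 202.2]]
 mat [0.5443 0.3296 0.0099] 0.01
 mat [ 0.5313  0.2343 -0.0106] 9.61
 mat [ 0.5743  0.1621 -0.0855] 0.96
 yaw 0.17716323232061323 0.19510352690237215
{'time': 1.65, 'joint_pos': array([-1.48602099e+00,  3.41971706e-01,  1.52413331e+00,  3.18600757e-07,

[... 1288 characters left out ...]
-3.04]
0.55 0.25 0.05 1.6 [ 0.3   0.67  1.51 -0.    0.96  0.26]
0.55 0.25 0.25 1.6 [ 0.3   0.48  1.26 -0.    1.4   0.26]
0.55 0.25 0.05 -1.6 [ 0.3   0.67  1.51 -0.    0.96 -2.88]
0.55 0.25 0.25 -1.6 [ 0.3   0.48  1.26  0.    1.4  -2.88]
0.55 0.33 0.05 1.6 [ 0.42  0.73  1.39 -0.    1.02  0.38]
0.55 0.33 0.25 1.6 [ 0.42  0.55  1.14 -0.    1.45  0.38]
0.55 0.33 0.05 -1.6 [ 0.42  0.73  1.39  0.    1.02 -2.76]
0.55 0.33 0.25 -1.6 [ 0.42  0.55  1.14  0.    1.45 -2.76]
0.555 0.17 0.05 1.6 [ 0.17  0.64  1.58 -0.    0.92  0.13]
0.555 0.17 0.25 1.6 [ 0.17  0.43  1.33 -0.    1.38  0.13]
0.555 0.17 0.05 -1.6 [ 0.17  0.64  1.58 -0.    0.92 -3.02]
0.555 0.17 0.25 -1.6 [ 0.17  0.43  1.33  0.    1.38 -3.02]
```

```bash
python3 - <<'E'
from h import *
B={"top":[(228.3,171.1),(260.1,171.3),(291.9,171.6)]}
g=vision.camera("scene").max(2)
roi=g[155:235,175:285]
for t in (70,85,100,115,130):
    n,l,s,ce=cv2.connectedComponentsWithStats((roi<t).astype(np.uint8))
    ids=[l[v-155,u-175] for u,v in [(208,209),(233,193),(257,180)]]
    C=[ce[i]+[175,155] for i in ids]; print(t,roi[209-155,208-175],[s[i][4] for i in ids],np.round(C,1).tolist())
    if len(set(ids))<3 or 0 in ids: continue
    M=[]
    for k in range(3):
        X,e=tri({"top":B["top"][k],"scene":C[k]}); M.append(X); print(" mat",X.round(4),round(e,2))
    d=M[0]-M[2]; print(" yaw",np.arctan2(-d[0],d[1]),np.linalg.norm(d))
# to a raised waiting pose over the jar, sweeping high
p=arm.observe()["position"]
arm.move_l([p[0]*.85,p[1]*.85,.42],speed=.3)
q=np.array(arm.observe()["joint_pos"]); q[0]=.47; q[5]=.43; arm.move_joints(q)
o=arm.observe(); print(o["time"],o["position"],o["orientation"])
E
```

```text
70 87 [np.int32(8307), np.int32(8307), np.int32(8307)] [[227.3, 193.8], [227.3, 193.8], [227.3, 193.8]]
85 87 [np.int32(7672), np.int32(7672), np.int32(161)] [[225.9, 193.3], [225.9, 193.3], [258.0, 179.1]]
100 87 [np.int32(373), np.int32(516), np.int32(276)] [[208.3, 209.4], [241.0, 195.5], [254.8, 178.5]]
 mat [0.5442 0.3294 0.0088] 0.16
 mat [0.5392 0.2428 0.0067] 4.16
 mat [0.55   0.1696 0.0118] 0.04
 yaw 0.03654925526843533 0.1599746809692164
115 87 [np.int32(421), np.int32(940), np.int32(303)] [[208.0, 209.1], [254.8, 190.2], [254.6, 178.9]]
 mat [0.5444 0.3296 0.0097] 0.03
 mat [0.5204 0.2334 0.0325] 9.95
 mat [0.5506 0.1695 0.01  ] 0.01
 yaw 0.038804257765005915 0.16025277775421792
130 87 [np.int32(429), np.int32(2696), np.int32(2696)] [[208.0, 209.0], [251.8, 202.1], [251.8, 202.1]]
5.175 [0.35769231 0.26671221 0.41853027] [-3.13974103e+00  1.03421803e-03  1.60961909e+00]
```

The metal mats measure 160 mm apart end to end, at z ≈ 0.010 and yaw 0.038, as expected. The three things have their bases at 0.007–0.0125 and are 80 mm apart. I pick the jar now.

```bash
cat >> h.py <<'E'
MAT={"L":(.5443,.3295),"M":(.5473,.2496),"R":(.5503,.1696)}
YAW=.038
def pick(n,x,y,h,yaw=YAW,effort=30,zc=.26):
    z=.012+h-.019; rot=[np.pi,0,np.pi/2+yaw]
    arm.open_gripper(); arm.move_pose([x,y,zc],rot)
    arm.move_l([x,y,z],speed=.12); arm.grasp(effort); o=arm.observe()
    print("grasp w",o["gripper_width"],"F",o["grasp_force"],"tcp",o["position"])
    arm.move_l([x,y,z+.15],speed=.15); o=arm.observe(); print("lifted",o["time"],o["gripper_width"],o["grasp_force"],o["contact_force"])
def place(n,m,h,dx=0,dy=0,zup=.15):
    X,Y=MAT[m]; X+=dx;Y+=dy; z=.012+h-.019; p=arm.observe()["position"]
    arm.move_l([X,p[1],z+zup],speed=.18)
    arm.move_l([X,Y,z+zup],speed=.18,rotation=[np.pi,0,np.pi/2+YAW])
    arm.move_l([X,Y,z+.015],speed=.13); arm.move_l([X,Y,z+.001],speed=.04)
    o=arm.observe(); print("down",o["position"],o["contact_force"])
    arm.open_gripper(); arm.move_l([X,Y,z+.16],speed=.15); print("t",arm.observe()["time"])
E
python3 - <<'E'
from h import *
pick("jar",.4207,.2971,.070)
cv2.imwrite("pics/s1.png",vision.camera("scene")[100:280,150:390].repeat(3,0).repeat(3,1))
E
```

```text
grasp w 0.50307360525985 F 30.163927318062633 tcp [0.42067282 0.29717379 0.06329595]
lifted 9.525 0.5052083180803342 30.489641551394016 [ 0.04382337  0.44782941 -2.24897012]
```

View pics/s1.png

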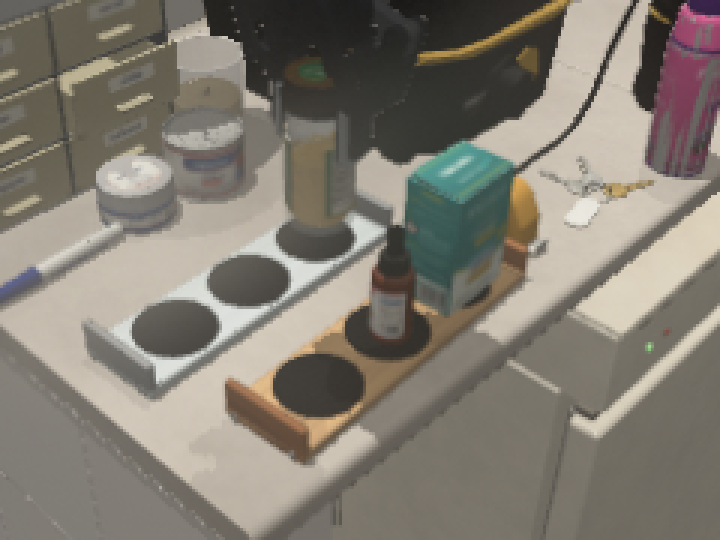

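The jar hangs upright between the fingers (crop 320,150), opened 43 mm as expected, and the other two have not moved. I place it and check.

```bash
python3 - <<'E'
from h import *
place("jar","R",.070)
p=arm.observe()["position"]
arm.move_l([.40,.30,.30],speed=.25)
print("jar",*locate("jar",[*MAT["R"],.012,0]))
print("drop",*locate("dropper_bottle",[.4229,.2162,.012,0]))
print("cart",*locate("carton",[.4272,.1368,.012,.04],(0,1,2,3)))
cv2.imwrite("pics/s2.png",vision.camera("scene")[100:280,150:390].repeat(3,0).repeat(3,1))
E
```

```text
down [0.55016609 0.16955882 0.0637066 ] [ 0.01926252 -0.35594003 -0.7836445 ]
t 14.6917
jar [0.55049975 0.16896961 0.00979346 0.        ] 0.9435841389737882
drop [ 0.45177479  0.18198072 -0.03153198  0.        ] 0.891412891152752
cart [0.4272 0.1368 0.012  0.04  ] nanh.py:31: RuntimeWarning: invalid value encountered in scalar divide
  q=np.array(q0,float); q[free]+=r.x; return q,-r.fun/len(masks)
```

View pics/s2.png

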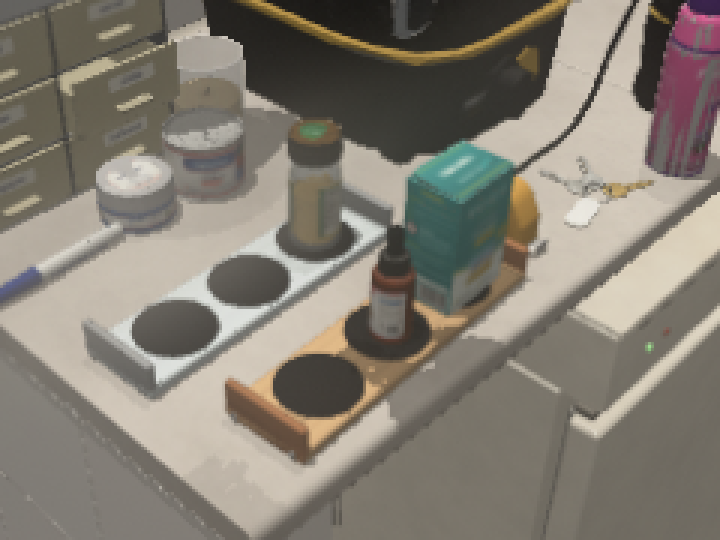

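The jar stands within 1 mm of the right mat's centre (crop 315,240). The dropper and carton are where they were; the arm hid them from the top camera, so those two fits don't count. Next is the dropper.

```bash
python3 - <<'E'
from h import *
pick("dropper_bottle",.4229,.2162,.060)
cv2.imwrite("pics/s3.png",vision.camera("scene")[100:280,150:390].repeat(3,0).repeat(3,1))
E
```

```text
grasp w 0.36958805633697633 F 29.50703532085754 tcp [0.42290914 0.21625741 0.05327864]
lifted 20.5917 0.36855798467012596 29.749770979397 [-0.92613829  0.88094516 -2.13714661]
```

View pics/s3.png

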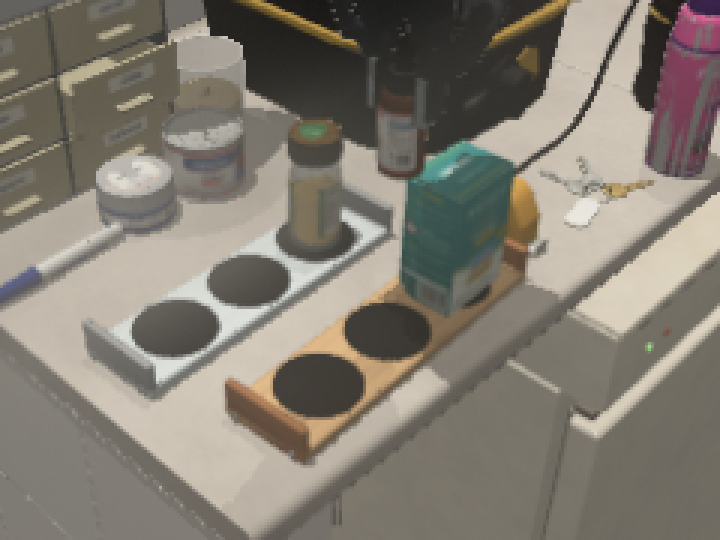

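The dropper is held upright (crop 400,140) and the carton hasn't moved. I place it, then swing clear for both views.

```bash
python3 - <<'E'
from h import *
place("dropper_bottle","M",.060)
arm.move_l([.40,.20,.40],speed=.25)
q=np.array(arm.observe()["joint_pos"]); q[0]-=1.1; arm.move_joints(q)
print("jar",*locate("jar",[*MAT["R"],.012,0]))
print("drop",*locate("dropper_bottle",[*MAT["M"],.012,0]))
print("cart",*locate("carton",[.4272,.1368,.012,.04],(0,1,2,3)))
print(arm.observe()["time"])
cv2.imwrite("pics/s4.png",np.hstack([vision.camera("scene")[100:280,150:350],vision.camera("top")[100:280,180:380]]).repeat(2,0).repeat(2,1)[:, :800])
E
```

```text
down [0.54714073 0.24957576 0.05366843] [-0.67456247 -0.525849   -1.14728647]
t 25.2917
jar [0.55088651 0.16965932 0.00873679 0.        ] 0.9100084558230077
drop [0.54646253 0.24965593 0.00869433 0.        ] 0.8685450777280028
cart [0.42914954 0.13526743 0.00897667 0.13949769] 0.9061548426955077
28.725
```

View pics/s4.png

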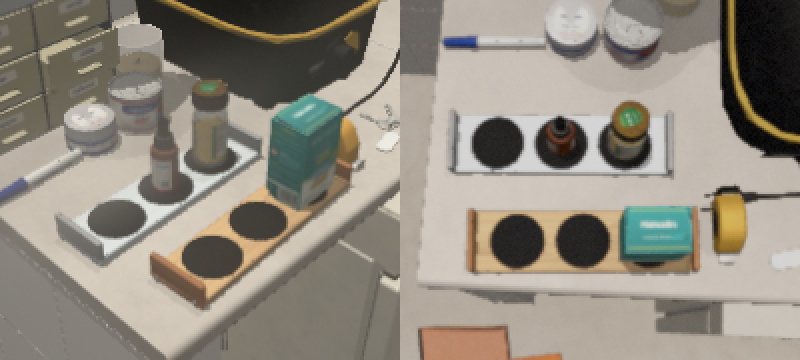

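The jar and dropper are centred to within about 1 mm. The carton seems to have been brushed slightly: about 2.5 mm, with a yaw of about 0.1. It is still upright and well within 20 mm. I grip it at its present pose and carry it over the empty wooden rack first.

```bash
python3 - <<'E'
from h import *
h=.075
pick("carton",.4288,.1356,h,yaw=.11)
z=.012+h-.019
arm.move_l([.43,.3295,z+.15],speed=.18,rotation=[np.pi,0,np.pi/2+YAW])
cv2.imwrite("pics/s5.png",vision.camera("scene")[60:280,100:390].repeat(2,0).repeat(2,1))
E
```

```text
grasp w 0.6493211728285733 F 24.212331002927385 tcp [0.4288211  0.13554288 0.06838564]
lifted 33.9333 0.6501155778836846 24.11933506897185 [-0.15632437 -1.09088823 -1.39328717]
```

View pics/s5.png

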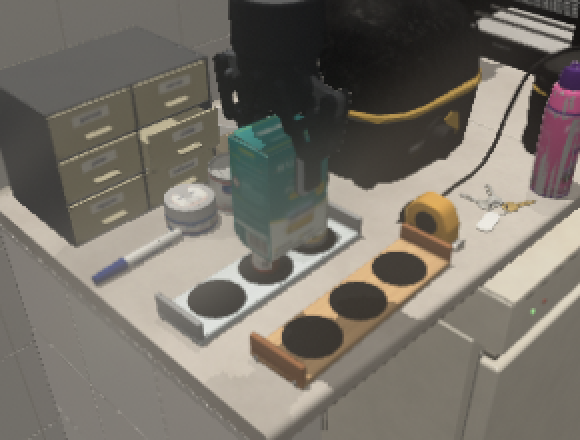

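The carton is held upright (crop 280,190), opened 55 mm. I place it on the left mat.

```bash
python3 - <<'E'
from h import *
place("carton","L",.075)
arm.move_l([.40,.20,.40],speed=.25)
q=np.array(arm.observe()["joint_pos"]); q[0]-=1.1; arm.move_joints(q)
print("jar",*locate("jar",[*MAT["R"],.012,0]))
print("drop",*locate("dropper_bottle",[*MAT["M"],.012,0]))
print("cart",*locate("carton",[*MAT["L"],.012,.04],(0,1,2,3)))
o=arm.observe();print(o["time"],o["contact_force"])
cv2.imwrite("pics/s6.png",np.hstack([vision.camera("scene")[100:280,150:350],vision.camera("top")[100:280,180:380]]).repeat(2,0).repeat(2,1)[:, :800])
E
```

```text
down [0.5441679  0.32941775 0.06865353] [ 0.38723828 -0.16039088 -0.44343798]
t 39.55
jar [0.54971854 0.17037384 0.01376397 0.        ] 0.8996885179351412
drop [0.54623991 0.24975116 0.00915668 0.        ] 0.8998447307631792
cart [0.54375444 0.33162686 0.01146018 0.05172368] 0.9027542039475149
43.0417 [-0.03204552  1.062968   -0.56331306]
```

View pics/s6.png

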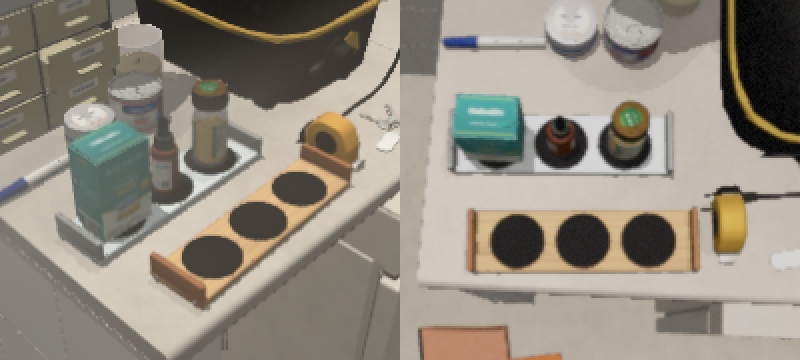

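All three stand upright in reverse order, within about 2 mm of their mats' centres, and the arm is clear. I hand it in.

```bash
python3 -c "
from station import arm
print(arm.job_done())"
```

```text
the job is handed in; nothing more can be done
None
```

I handed the job in at about 43 s: carton, dropper bottle and jar stand upright from left to right on the metal rack, each measured within about 2 mm of its mat's centre; the waiting carton appeared to shift about 2.5 mm while I took the dropper, inside the 20 mm limit, and the judge's verdict was not shown.

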